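# Set the headlamp case to dry

### The job

Set the damp headlamp case to dry: lift the folding stand's leaf by its bar until it snaps over and stays fully open, then put the blue case upright and gently (not dropped) into the stand's seat, its wide side square to the leaf, and let go. Last, turn the red handle of the warm-air outlet to half open (45 degrees). Do not shift or knock over anything else on the shelf.

Things in the scene. Friction and masses are not known exactly. Their poses are not given: they have to be found in the camera images.
- leaf_bar (a point): Middle of the straight round steel bar (10 mm thick, about 60 mm of it free, lying along the stand's y) at the free end of the stand's orange leaf; moves with the leaf. Folded, its centre is 40 mm above the shelf, with nothing beneath it, and is 125 mm from the hinge line along the leaf and offset 14 mm from the leaf's plane (upwards when folded). Between bar and leaf panel is a free slot 52 mm long and 60 mm wide for a finger.
- leaf_hinge (a point): Hinge line of the leaf, on the fixed stand, 26 mm above the shelf. Axes are the stand's: z up, y along the hinge, x from the folded leaf's bar towards the hinge (the folded leaf points to -x from here). The bar's centre lies, in these axes, at x = -125 cos(a) + 14 sin(a), z = 125 sin(a) + 14 cos(a) mm for leaf angle a.
- leaf (a joint): Angle of the orange leaf (rad): 0 folded flat over the seat, 1.83 fully open, leaning 15 degrees back past upright. A spring holds it in either end state; the dead centre is at about 0.9, below it the leaf snaps back shut, above it open. About 6 N upwards at the bar starts it; the round bar can turn between the fingers. Open, the bar's centre is about 143 mm above the shelf and 46 mm beyond the hinge.
- seat (a point): Centre of the floor of the stand's seat, 10 mm above the shelf, uncovered when the leaf is open (axes as leaf_hinge; it is 38 mm from the hinge towards -x). The floor is 58 mm (x) by 76 mm (y) within lips at the front and both sides that rise 10 mm above it; the rear is closed by the hinge.
- case_center (a point): Centre of the blue plastic headlamp case, a loose upright box 44 mm (x) by 56 mm (y) by 84 mm (z), 0.18 kg; its centre is 42 mm above its underside. The wide 56 mm side goes along the hinge (y); either way round is right.
- handle_grip (a point): Point to grip on the red valve handle, 65 mm from its axis, 105 mm above the shelf, mid-height; moves with the handle. The handle is a bar 12 mm wide, 18 mm tall, reaching 92 mm from the axis; x of this point runs along it from its free end towards the axis.
- handle_axis (a point): Upright axis of the valve handle at handle height, on the fixed warm-air outlet (copper tee with brass nozzles to its +y and -y, 72 mm each way, top of the nozzles 70 mm above the shelf). At handle value 0 the handle points to this point's -x; opening turns it anticlockwise seen from above, towards -y.
- handle (a joint): Opening angle of the red valve handle (rad): 0 closed (across the nozzle pipe), 1.571 fully open (along it), half open 0.785. It stays where it is left; about 2 N at the grip point turns it.
- tumbler: Clear glass tumbler, 66 mm across, 88 mm tall, origin at the centre of its underside. Leave alone.
- waxtin: Round green tin with brass lid, 66 mm across, 30 mm tall, origin at the centre of its underside. Leave alone.
- shoehorn: Flat steel shoehorn lying along its x, 188 mm long, 36 mm wide, 10 mm high, origin at the middle of its underside. Leave alone.
- clothespeg: Wooden clothes peg lying along its x, 74 by 10 by 13 mm, origin under its middle. Leave alone.
- dispenser: Pale ceramic push dispenser, 74 mm across, 147 mm tall, with a steel spout reaching 48 mm to its -x; origin at the centre of its underside. Leave alone.
- mug: Blue mug, 80 mm across, 80 mm tall, handle to its +y; origin at the centre of its underside. Leave alone.
- bootbrush: Wooden boot brush lying bristles down, 60 by 150 by 41 mm, long along y; origin under its middle. Leave alone.
There are look-alikes about, which are no part of the job. What is meant by the part that bears handle_grip is not pink, and is the smaller of those in its own colour. Of the things that look like the part that bears case_center, take the one that is farthest to the robot's left at the start.

How it is judged:
By the outcome, as a careful person would: the job done as asked, in the order asked, and still so for the second after the job is handed in, with the robot touching nothing.
It also fails if it takes over 72 s, if anything falls off the work surface, if the arm or the gripper's body presses on something with over 40 N, if the wrist force passes 120 N, or if a joint passes its speed limit or range.

### The arm

A 7-joint arm with a two-finger parallel gripper is mounted at the origin on the work surface. World frame = base frame: x ahead of the robot, y to its left, z up, the work surface at z = 0. Lengths are in m, angles in rad, forces in N, time in s.
With the tool pointing down it reaches from about 0.425 to 1.025 m from the base axis. Payload 3.6 kg.
Tool frame: the origin (TCP) lies at the very end of the fingers, on their centre line; the grasp point (between the pads) lies 19 mm behind it; z points along the fingers, y is the line along which they close (so a half turn about z gives the same grasp; the last joint's range is limited). The gripper opens to 85 mm and grips with 20 to 120 N. Pads are 22 mm wide; open, the fingers measure 114 mm over their backs; the gripper's body (76 mm by 85 mm) begins 54 mm behind the grasp point. The pads swing forward as they close: fully open they stand 13 mm farther back than shut.
Start: joints at [-1.427, 0.591, 0.048, 1.609, -0.033, 0.943, -0.034], TCP at [0.171, 0.705, 0.231] pointing down, gripper open.
Joint ranges: [-2.69, 2.69], [-0.47, 2.24], [-1.27, 1.36], [0.19, 2.51], [-1.53, 4.68], [0.08, 2.07], [-3.09, 3.09]. Speed limits (rad/s): [2.57, 2.57, 3.14, 3.14, 3.14, 3.14, 3.14].

### API

Orientations are given as a 3x3 rotation matrix whose columns are the frame's x, y, z axes.
In Python, from station import arm, viewer, ticket gives the robot as it stands.
- The arm moves only by the tool servo_tool, never from a script. Its argument "moves" is a list of rows, each a list of 3 entries, a list of its own where there are three numbers: the turn, a rotation vector about the tool's x, y, z in degrees, then the shift along the tool's x, y, z in mm, then the opening, from -1 (shut) to 1 (fully open), so that 0 is half open. In form: [[[ax, ay, az], [x, y, z], grip], ...]. A call has 1 to 20 rows; each row is the pose to reach, as a shift and turn from the pose commanded when the call began, along the tool's axes at that moment; what a row does not reach only later rows make up. A row lasts 1/12 s, in which the tool goes at most 41.7 mm and 7.16 degrees, less where a joint would pass 70% of its speed; a pose out of reach is approached as far as the arm can. A call with a gripper value outside its range is refused whole. The fingers move at their own pace and stop on an object; the grip force is fixed at half the most. Time passes only in rows, so rows that repeat a pose let the fingers close. It gives the time, the measured TCP pose, the force, the opening and the grip force at its end, in the units of the state.
- arm.get_obs(): the state, without advancing time (a new reading comes with each control period).
- viewer.read_camera(name): name is "side" or "top"; returns a dict with "frame" (420x560x3 uint8, red, green, blue), "K" (3x3 intrinsics, pixels), "k1" (the pictures are not rectified: a ray, as slopes to the right and down, at radius r is drawn at 1 + k1 r^2 times it, then the intrinsics apply), "R" (3x3) and "t" (3): a world point X has camera coordinates R X + t. Camera axes: x right, y down, z forward; pixel columns grow to the right and rows downward; lengths in m; the calibration is good to about 2 mm. A picture is of the moment at which its call begins. There is no depth.
- ticket.job_done(): hands the job in; it is judged then, once.
The state is a dict: "time_s": time; "joint_positions": joint angles; "joint_velocities": joint speeds; "tau": joint torques, N m; "tool_pos": TCP position; "ee_rot": TCP orientation; "contact_force": force on the tool from outside, world axes, zero at the start; "moment": the same for the moment, N m; "opening": finger opening in m; "finger_force": force on a finger pad.
Only numpy, scipy, OpenCV 4.12 (cv2) and the standard library are available. Lean on these libraries where they do the work, as an engineer would, in place of code of your own. Each camera call takes 0.05 s, during which the arm holds its last target. There are 200 camera calls.

## Working session

There is one attempt and no reset: what is moved stays moved. The work goes in short steps, Python scripts to look and compute and a tool call to move; the robot and the scene stay as the last step left them, time stands still between calls to the robot, and variables do not carry over. Pictures are saved under pics/ and viewed, at most 10 in all, crops included, and the job is handed in when it is done.

Besides the shell and the picture viewer there is one more tool, called as name(argument=value, ...), one argument or row to a line, values as JSON. servo_tool: Moves the arm, as the interface text tells. Its arguments: {"type":"object","properties":{"moves":{"type":"array","items":{"type":"array"}}},"required":["moves"]}

```bash
mkdir -p pics; cat > h.py <<'E'
import numpy as np, cv2
from station import arm, viewer, ticket
def cam(n):
    c=viewer.read_camera(n); c={k:(np.array(v) if k!='k1' else v) for k,v in c.items()}; return c
def ray(c,u,v):
    K=c['K']; d=np.array([c['k1'],0,0,0,0.])
    p=cv2.undistortPoints(np.array([[[u,v]]],float),K.astype(float),d)[0,0]
    o=-c['R'].T@c['t']; w=c['R'].T@np.array([p[0],p[1],1]); return o,w/np.linalg.norm(w)
def onz(c,u,v,z):
    o,w=ray(c,u,v); return o+w*(z-o[2])/w[2]
def proj(c,X):
    d=np.array([c['k1'],0,0,0,0.]); r,_=cv2.Rodrigues(c['R'].astype(float))
    return cv2.projectPoints(np.array(X,float).reshape(-1,1,3),r,c['t'].astype(float),c['K'].astype(float),d)[0][:,0]
def tri(c1,p1,c2,p2):
    o1,w1=ray(c1,*p1);o2,w2=ray(c2,*p2)
    s=np.linalg.lstsq(np.c_[w1,-w2],o2-o1,rcond=None)[0]
    a=o1+s[0]*w1;b=o2+s[1]*w2
    return (a+b)/2,np.linalg.norm(a-b)
def save(name,c): cv2.imwrite('pics/'+name,c['frame'][:,:,::-1])
E
python3 - <<'E'
from h import *
import pickle
for n in('top','side'):
    c=cam(n); save(n+'0.png',c); pickle.dump(c,open(n+'0.pkl','wb'))
    print(n,c['K'].tolist(),c['k1'],(-c['R'].T@c['t']).round(3),c['R'].round(2).tolist())
o=arm.get_obs(); print(o['time_s'],o['tool_pos'],np.round(o['ee_rot'],3),o['opening'])
E
```

```text
top [[504.20315026527646, 0.0, 278.4440359454037], [0.0, 504.20315026527646, 212.78337646661393], [0.0, 0.0, 1.0]] -0.1392357700068888 [ 0.361 -0.074  1.522] [[0.01, -1.0, -0.01], [-0.99, -0.01, -0.11], [0.11, 0.01, -0.99]]
side [[491.5899003218547, 0.0, 287.79415365432703], [0.0, 491.5899003218547, 207.87054616979367], [0.0, 0.0, 1.0]] -0.04806509942013903 [-0.267  0.656  0.714] [[-0.67, -0.74, 0.02], [-0.38, 0.33, -0.86], [0.64, -0.59, -0.5]]
0.1 [0.17062658 0.70385764 0.23022849] [[-0.972  0.236 -0.   ]
 [ 0.236  0.972 -0.002]
 [-0.    -0.002 -1.   ]] 0.08554217554336506
```

View pics/top0.png

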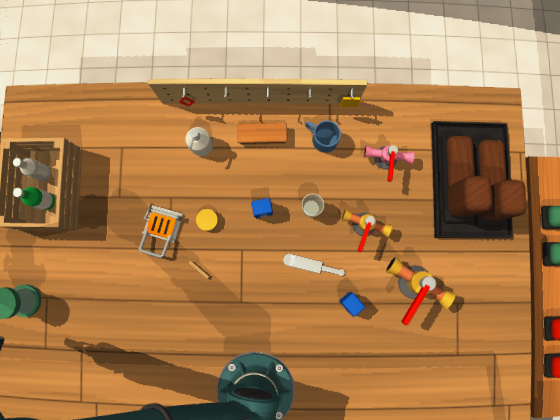

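View pics/side0.png

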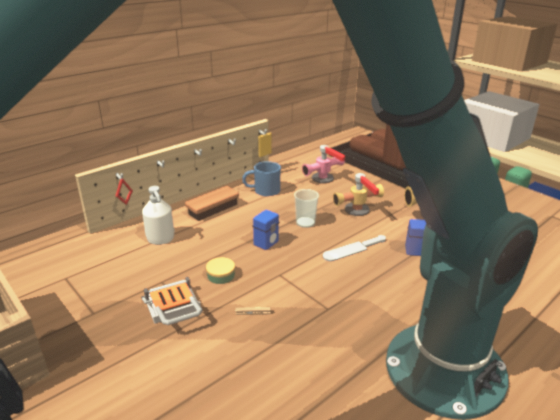

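Top view. The copper-and-red valves are at (368,225), which is small, and (425,285), which is large. A pink one is at (390,155). The smaller non-pink valve is the one at (368,225). The blue cases are at (262,207) and (351,304). Left is image-left, so the case is the one at (262,207). The stand is at (160,230). I'll confirm all three in an enlarged crop.

```bash
python3 - <<'E'
from h import *
import pickle
c=pickle.load(open('top0.pkl','rb')); f=c['frame'][:,:,::-1]
s=pickle.load(open('side0.pkl','rb'))['frame'][:,:,::-1]
r=lambda a,k:cv2.resize(a,None,fx=k,fy=k,interpolation=cv2.INTER_CUBIC)
A=r(f[195:265,130:195],4.2)  # stand
B=r(f[190:260,240:400],3.2)
C=r(s[275:330,135:215],4.2)
D=r(s[160:255,240:400],3)
W=np.zeros((600,800,3),np.uint8)
for im,y,x in((A,0,0),(B,0,280),(C,300,0),(D,300,340)):
    h,w=min(im.shape[0],600-y),min(im.shape[1],800-x); W[y:y+h,x:x+w]=im[:h,:w]
cv2.imwrite('pics/crop.png',W)
E
```

```text
(no output)
```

View pics/crop.png

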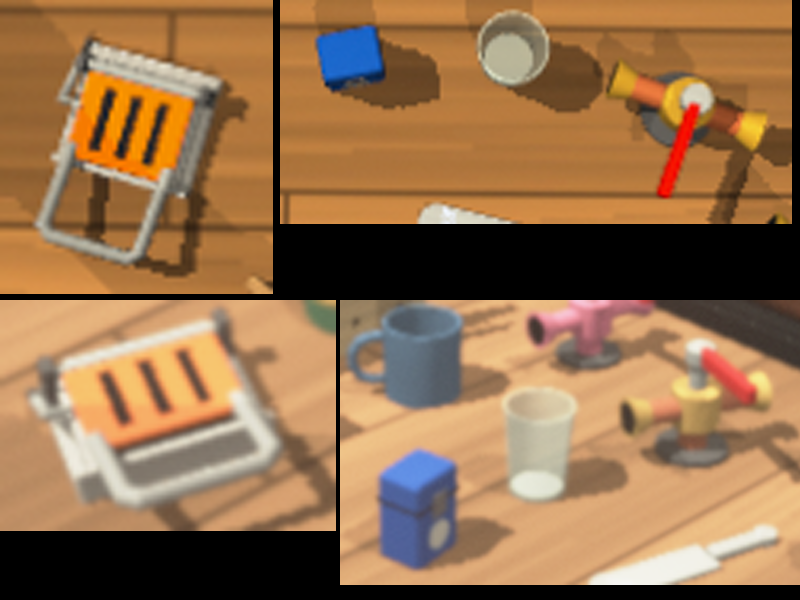

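The crop confirms that the small copper valve is fitted with the red handle, and that the left case stands upright beside the tumbler. The leaf's bar is the lower grey edge, crop (40,225)–(133,262), and the hinge is at the upper edge. Next I'll measure them.

```bash
python3 - <<'E'
from h import *
import pickle
c=pickle.load(open('top0.pkl','rb')); s=pickle.load(open('side0.pkl','rb'))
def mask(c,lo,hi,roi):
    h=cv2.cvtColor(c['frame'],cv2.COLOR_RGB2HSV); m=cv2.inRange(h,lo,hi); z=np.zeros_like(m); x0,y0,x1,y1=roi; z[y0:y1,x0:x1]=m[y0:y1,x0:x1]; return z
def big(m): return max(cv2.findContours(m,0,1)[0],key=cv2.contourArea)
def plane(k,z): return np.array([onz(c,*p[0],z)[:2] for p in k],np.float32)
def rep(n,P):
    (x,y),(w,h),a=cv2.minAreaRect(P); b=cv2.boxPoints(((x,y),(w,h),a)); print(n,'ctr',round(x,4),round(y,4),'size',round(w,4),round(h,4),'ang',round(a,1)); print(b.round(4).tolist())
m=mask(c,(8,200,180),(22,255,255),(130,200,195,262)); rep('leaf',plane(big(m),.03))
m=mask(c,(100,120,40),(125,255,255),(245,190,280,222)); rep('case all',plane(big(m),.084))
m=mask(c,(100,200,170),(125,255,255),(245,190,280,222)); rep('case top',plane(big(m),.084))
h=cv2.cvtColor(c['frame'],cv2.COLOR_RGB2HSV); print(h[200:218:2,262].tolist())
m=mask(c,(0,210,150),(4,255,255),(352,210,385,256))|mask(c,(176,210,150),(180,255,255),(352,210,385,256)); rep('handle',plane(big(m),.114))
cr=lambda u,v,z:onz(c,130+u/4.2,195+v/4.2,z).round(4)
print('bar ends',cr(42,226,.04),cr(133,260,.04)); 
print('hinge ends',cr(88,70,.026),cr(208,97,.026))
B=lambda u,v,z:onz(c,240+(u-280)/3.2,190+v/3.2,z).round(4)
print('axis knob',B(697,97,.12),'nozzles',B(622,83,.055),B(755,130,.055),'tumbler',B(513,46,.088),'handle end',B(665,193,.114))
print('tin',onz(c,207,220,.03),'peg',onz(c,200,270,.01),onz(c,191,262,.01),onz(c,210,277,.01))
E
```

```text
leaf ctr 0.4886 0.2897 size 0.079 0.0617 ang 74.3
[[0.44830000400543213, 0.25999999046325684], [0.5077000260353088, 0.24330000579357147], [0.5289999842643738, 0.31940001249313354], [0.46959999203681946, 0.3361000120639801]]
case all ctr 0.5371 -0.0158 size 0.0494 0.0536 ang 11.9
[[0.5073999762535095, 0.0052999998442828655], [0.5184000134468079, -0.0471000000834465], [0.5667999982833862, -0.03700000047683716], [0.5558000206947327, 0.01549999974668026]]
case top ctr 0.5406 -0.0139 size 0.0381 0.0505 ang 10.2
[[0.517300009727478, 0.007499999832361937], [0.5263000130653381, -0.0421999990940094], [0.5638999938964844, -0.03539999946951866], [0.5548999905586243, 0.014299999922513962]]
[[107, 222, 202], [107, 222, 202], [107, 223, 202], [107, 224, 203], [107, 223, 202], [107, 220, 204], [107, 218, 200], [108, 186, 103], [16, 36, 77]]
handle ctr 0.4533 -0.3054 size 0.0118 0.0849 ang 69.6
[[0.4113999903202057, -0.296099990606308], [0.4909999966621399, -0.3257000148296356], [0.4950999915599823, -0.31470000743865967], [0.4154999852180481, -0.2851000130176544]]
bar ends [0.4162 0.3465 0.04  ] [0.3931 0.2802 0.04  ]
hinge ends [0.5291 0.3209 0.026 ] [0.5104 0.2328 0.026 ]
axis knob [ 0.4993 -0.3223  0.12  ] nozzles [ 0.518  -0.2648  0.055 ] [ 0.4757 -0.3871  0.055 ] tumbler [ 0.547  -0.1627  0.088 ] handle end [ 0.4154 -0.2944  0.114 ]
tin [0.50502866 0.14898919 0.03      ] peg [0.35618099 0.16974887 0.01      ] [0.37974864 0.19752599 0.01      ] [0.33570938 0.13917695 0.01      ]
```

```bash
cat >> h.py <<'E'
def go(x,y,z,h=None):
    "print shift (mm) and turn (deg) in the tool's axes to the target TCP and heading of tool y"
    o=arm.get_obs(); R=np.array(o['ee_rot']); p=np.array(o['tool_pos'])
    s=R.T@(np.array([x,y,z])-p)*1000; h0=np.degrees(np.arctan2(R[1,1],R[0,1]))
    print('t',round(o['time_s'],2),'tcp',p.round(4),'head',h0.round(1),'shift',s.round(1),'turn z',None if h is None else round(-((h-h0+180)%360-180),1),'F',np.round(o['contact_force'],1),'op',round(o['opening'],4))
E
python3 - <<'E'
from h import *
import pickle
s=pickle.load(open('side0.pkl','rb'))
y=np.array([.27,.963,0])
b=np.array([.4047,.3134,.04])
print('bar',proj(s,[b+.035*y,b-.035*y]),'exp ~(162,322),(199,310)')
print('hinge',proj(s,[[.525,.2796,.026]]))
ca=np.radians(10.2);ex=np.array([np.cos(ca),np.sin(ca)]);ey=np.array([-ex[1],ex[0]])
k=[np.r_[np.array([.5406,-.0139])+a*.022*ex+q*.028*ey,z] for z in(.084,0) for a,q in((-1,-1),(-1,1),(1,1),(1,-1))]
print('case corners',proj(s,k).round(0).tolist())
print('handle end, axis',proj(s,[[.4134,-.2906,.105],[.4995,-.3225,.105]]).round(0))
go(.4047,.3134,.13,164.4)
E
```

```text
bar [[165.43769181 322.31216189]
 [199.94352201 311.89665771]] exp ~(162,322),(199,310)
hinge [[167.40899134 286.06079571]]
case corners [[280.0, 214.0], [265.0, 223.0], [252.0, 217.0], [266.0, 208.0], [279.0, 242.0], [265.0, 251.0], [252.0, 245.0], [266.0, 236.0]]
handle end, axis [[377. 192.]
 [360. 177.]]
t 0.1 tcp [0.1706 0.7039 0.2302] head 76.4 shift [-319.4 -324.1  100.9] turn z -88.0 F [-0.   0.2 -0.9] op 0.0855
```

servo_tool(
  moves=[
    [[0,0,-88],[-319,-324,60],0],
    [[0,0,-88],[-319,-324,60],0],
    [[0,0,-88],[-319,-324,60],0],
    [[0,0,-88],[-319,-324,60],0],
    [[0,0,-88],[-319,-324,60],0],
    [[0,0,-88],[-319,-324,60],0],
    [[0,0,-88],[-319,-324,60],0],
    [[0,0,-88],[-319,-324,60],0],
    [[0,0,-88],[-319,-324,60],0],
    [[0,0,-88],[-319,-324,60],0],
    [[0,0,-88],[-319,-324,60],0],
    [[0,0,-88],[-319,-324,60],0],
    [[0,0,-88],[-319,-324,60],0],
    [[0,0,-88],[-319,-324,60],0],
    [[0,0,-88],[-319,-324,60],0],
    [[0,0,-88],[-319,-324,60],0],
  ],
)

```text
time_s: 1.43
tool_pos: [0.4042, 0.3151, 0.1713]
ee_rot: [[-0.269, -0.963, -0.0], [-0.963, 0.269, 0.0], [-0.0, 0.0, -1.0]]
contact_force: [0.2, -0.1, -0.6]
opening: 0.0427
finger_force: 0.0
```

```bash
python3 - <<'E'
from h import *
go(.4047,.3134,.021,164.4)
c=cam('side');save('side1.png',c)
E
```

```text
t 1.43 tcp [0.4042 0.3151 0.1713] head 164.4 shift [  1.5  -1.  150.3] turn z -0.0 F [ 0.2 -0.1 -0.6] op 0.0427
```

View pics/side1.png

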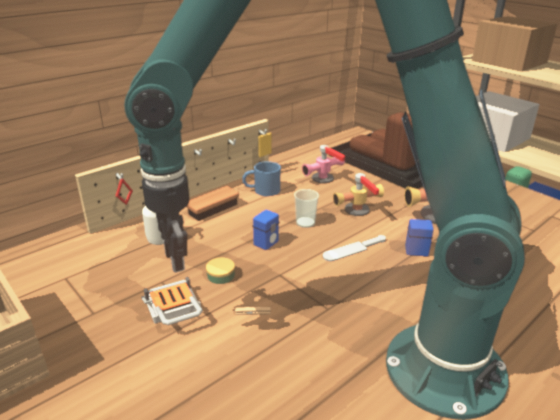

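The gripper hangs above the stand with its fingertips at about (178,268), and the view of the bar is clear. Now descend and close.

servo_tool(
  moves=[
    [[0,0,0],[1,-1,30],0],
    [[0,0,0],[1,-1,60],0],
    [[0,0,0],[1,-1,90],0],
    [[0,0,0],[1,-1,110],0],
    [[0,0,0],[1,-1,130],0],
    [[0,0,0],[1,-1,140],0],
    [[0,0,0],[1,-1,150],0],
    [[0,0,0],[1,-1,150],0],
    [[0,0,0],[1,-1,150],0],
  ],
)

```text
time_s: 2.23
tool_pos: [0.4052, 0.3138, 0.0215]
ee_rot: [[-0.269, -0.963, 0.0], [-0.963, 0.269, 0.0], [-0.0, -0.0, -1.0]]
contact_force: [1.1, 0.7, 0.7]
opening: 0.0428
finger_force: 0.0
```

servo_tool(
  moves=[
    [[0,0,0],[0,0,0],-1],
    [[0,0,0],[0,0,0],-1],
    [[0,0,0],[0,0,0],-1],
    [[0,0,0],[0,0,0],-1],
    [[0,0,0],[0,0,0],-1],
    [[0,0,0],[0,0,0],-1],
    [[0,0,0],[0,0,0],-1],
    [[0,0,0],[0,0,0],-1],
    [[0,0,0],[0,0,0],-1],
    [[0,0,0],[0,0,0],-1],
  ],
)

```text
time_s: 3.07
tool_pos: [0.403, 0.3146, 0.0223]
ee_rot: [[-0.267, -0.964, -0.002], [-0.964, 0.267, 0.002], [-0.001, 0.002, -1.0]]
contact_force: [-5.4, 2.1, 5.0]
opening: 0.0075
finger_force: 58.5
```

servo_tool(
  moves=[
    [[0,0,0],[0,-2,-11],-1],
    [[0,0,0],[0,-4,-21],-1],
    [[0,0,0],[0,-8,-32],-1],
    [[0,0,0],[0,-12,-42],-1],
    [[0,0,0],[0,-18,-51],-1],
    [[0,0,0],[0,-24,-61],-1],
    [[0,0,0],[0,-31,-69],-1],
    [[0,0,0],[0,-38,-77],-1],
    [[0,0,0],[0,-38,-77],-1],
  ],
)

```text
time_s: 3.82
tool_pos: [0.4378, 0.3051, 0.1002]
ee_rot: [[-0.268, -0.963, -0.004], [-0.963, 0.268, 0.002], [-0.001, 0.005, -1.0]]
contact_force: [-9.8, 3.8, 4.9]
opening: 0.0074
finger_force: 59.1
```

```bash
python3 - <<'E'
from h import *
o=arm.get_obs(); print({k:np.round(o[k],3).tolist() for k in('tool_pos','contact_force','moment','joint_positions')})
c=cam('side');save('side2.png',c)
E
```

```text
{'tool_pos': [0.438, 0.305, 0.1], 'contact_force': [-9.806, 3.808, 4.858], 'moment': [0.891, 2.379, -0.007], 'joint_positions': [-0.468, 0.567, -0.301, 2.122, 0.33, 0.499, 1.853]}
```

View pics/side2.png

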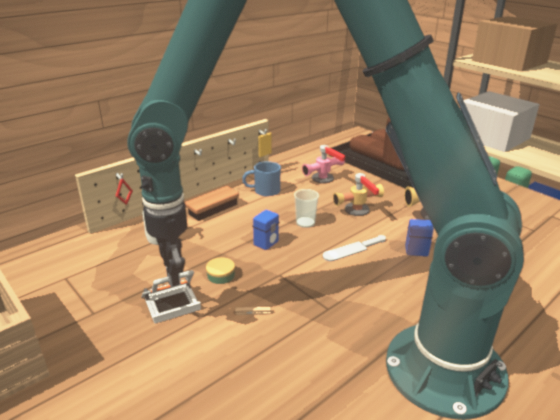

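The leaf is rising with the bar in the fingers, and the seat is opening at (172,303). I'll continue along the arc.

servo_tool(
  moves=[
    [[0,0,0],[0,-8,-7],-1],
    [[0,0,0],[0,-17,-14],-1],
    [[0,0,0],[0,-26,-19],-1],
    [[0,0,0],[0,-36,-24],-1],
    [[0,0,0],[0,-46,-28],-1],
    [[0,0,0],[0,-57,-31],-1],
    [[0,0,0],[0,-68,-33],-1],
    [[0,0,0],[0,-79,-34],-1],
    [[0,0,0],[0,-90,-34],-1],
    [[0,0,0],[0,-101,-34],-1],
    [[0,0,0],[0,-112,-32],-1],
    [[0,0,0],[0,-121,-30],-1],
    [[0,0,0],[0,-127,-28],-1],
    [[0,0,0],[0,-127,-28],-1],
  ],
)

```text
time_s: 5.03
tool_pos: [0.567, 0.2698, 0.1267]
ee_rot: [[-0.27, -0.963, 0.003], [-0.963, 0.27, 0.003], [-0.004, -0.002, -1.0]]
contact_force: [4.1, 1.7, 3.5]
opening: 0.0076
finger_force: 63.0
```

servo_tool(
  moves=[
    [[0,0,0],[0,0,0],-0.2],
    [[0,0,0],[0,0,0],-0.2],
    [[0,0,0],[0,0,0],-0.2],
    [[0,0,0],[0,0,0],-0.2],
    [[0,0,0],[0,0,0],-0.2],
    [[0,0,0],[0,0,-15],-0.2],
    [[0,0,0],[0,0,-40],-0.2],
    [[0,0,0],[0,0,-75],-0.2],
    [[0,0,0],[0,0,-100],-0.2],
    [[0,0,0],[0,0,-100],-0.2],
  ],
)

```text
time_s: 5.87
tool_pos: [0.5667, 0.2711, 0.2319]
ee_rot: [[-0.269, -0.963, 0.009], [-0.963, 0.269, 0.005], [-0.007, -0.007, -1.0]]
contact_force: [0.6, 0.7, -0.2]
opening: 0.0341
finger_force: 0.0
```

```bash
python3 - <<'E'
from h import *
go(.5406,-.0139,.20,100.2)
E
```

```text
t 5.87 tcp [0.5667 0.2711 0.2319] head 164.4 shift [281.7 -51.3  30.4] turn z 64.2 F [ 0.6  0.7 -0.2] op 0.0341
```

servo_tool(
  moves=[
    [[0,0,64],[282,-51,-2],1],
    [[0,0,64],[282,-51,-2],1],
    [[0,0,64],[282,-51,-2],1],
    [[0,0,64],[282,-51,-2],1],
    [[0,0,64],[282,-51,-2],1],
    [[0,0,64],[282,-51,-2],1],
    [[0,0,64],[282,-51,-2],1],
    [[0,0,64],[282,-51,-2],1],
    [[0,0,64],[282,-51,-2],1],
    [[0,0,64],[282,-51,-2],1],
    [[0,0,64],[282,-51,-2],1],
    [[0,0,64],[282,-51,-2],1],
    [[0,0,64],[282,-51,-2],1],
  ],
)

```text
time_s: 6.95
tool_pos: [0.5371, -0.0156, 0.2281]
ee_rot: [[-0.983, -0.183, -0.001], [-0.183, 0.983, 0.0], [0.0, 0.0, -1.0]]
contact_force: [-0.8, -1.0, 0.1]
opening: 0.0852
finger_force: 0.0
```

```bash
python3 - <<'E'
from h import *
go(.5406,-.0139,.05,100.2)
print(np.round(arm.get_obs()['ee_rot'],4).tolist())
c=cam('top');import pickle;pickle.dump(c,open('top2.pkl','wb'));s=cam('side');pickle.dump(s,open('side2.pkl','wb'))
r=lambda a,k:cv2.resize(a[:,:,::-1],None,fx=k,fy=k,interpolation=cv2.INTER_CUBIC)
a=r(c['frame'][180:270,120:320],4);b=r(s['frame'][230:340,120:320],2)
W=np.zeros((590,800,3),np.uint8);W[:360]=a;W[365:585,:400]=b;cv2.imwrite('pics/c2.png',W)
E
```

```text
t 6.95 tcp [ 0.5371 -0.0156  0.2281] head 100.6 shift [ -3.9   1.  178.1] turn z 0.4 F [-0.8 -1.   0.1] op 0.0852
[[-0.9831, -0.1833, -0.0006], [-0.1833, 0.9831, 0.0003], [0.0005, 0.0003, -1.0]]
```

View pics/c2.png

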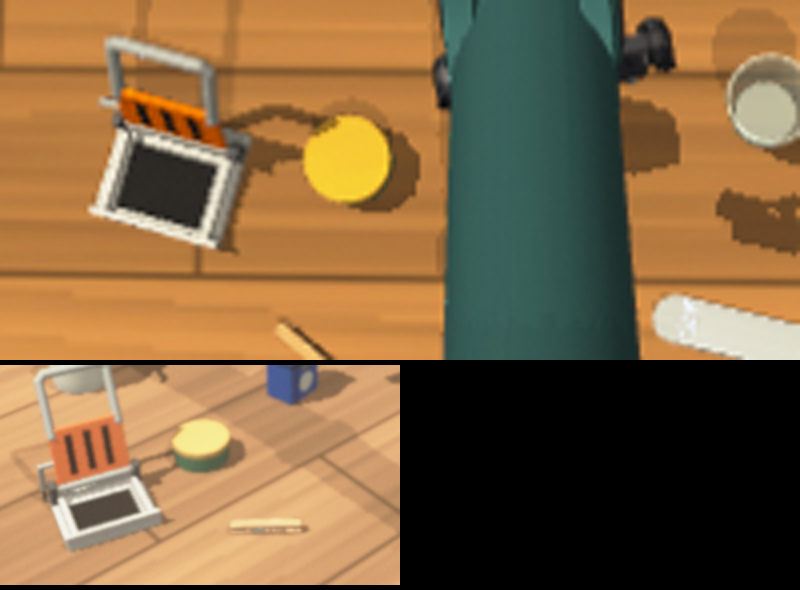

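The leaf stays fully open at crop (160,90), with the seat floor uncovered at crop (167,182). Now pick up the case.

servo_tool(
  moves=[
    [[0,0,0],[-4,1,35],1],
    [[0,0,0],[-4,1,70],1],
    [[0,0,0],[-4,1,100],1],
    [[0,0,0],[-4,1,125],1],
    [[0,0,0],[-4,1,150],1],
    [[0,0,0],[-4,1,165],1],
    [[0,0,0],[-4,1,178],1],
    [[0,0,0],[-4,1,181],1],
    [[0,0,0],[-4,1,181],1],
  ],
)

```text
time_s: 7.8
tool_pos: [0.5405, -0.0145, 0.0464]
ee_rot: [[-0.983, -0.181, -0.002], [-0.181, 0.983, 0.0], [0.002, 0.0, -1.0]]
contact_force: [0.6, 0.3, 0.2]
opening: 0.0856
finger_force: 0.0
```

servo_tool(
  moves=[
    [[0,0,0],[0,0,0],0.6],
    [[0,0,0],[0,0,0],0.4],
    [[0,0,0],[0,0,0],0.0],
    [[0,0,0],[0,0,0],0.0],
    [[0,0,0],[0,0,0],0.0],
    [[0,0,0],[0,0,0],0.0],
    [[0,0,0],[0,0,0],0.0],
  ],
)

```text
time_s: 8.38
tool_pos: [0.5422, -0.0147, 0.0487]
ee_rot: [[-0.984, -0.18, 0.003], [-0.18, 0.984, 0.0], [-0.003, -0.0, -1.0]]
contact_force: [-0.5, -0.7, 7.2]
opening: 0.0548
finger_force: 64.1
```

```bash
python3 - <<'E'
from h import *
import pickle
go(.5406,-.0139,.05,100.2)
c=pickle.load(open('top2.pkl','rb'))
h=cv2.cvtColor(c['frame'],cv2.COLOR_RGB2HSV)
def rep(n,m,z):
    k=max(cv2.findContours(m,0,1)[0],key=cv2.contourArea)
    P=np.array([onz(c,*p[0],z)[:2] for p in k],np.float32); r=cv2.minAreaRect(P); print(n,np.round(r[0],4),np.round(r[1],4),round(r[2],1),cv2.boxPoints(r).round(4).tolist())
z=np.zeros(h.shape[:2],np.uint8); z[210:236,146:178]=255
rep('floor',cv2.inRange(h,(0,0,0),(180,255,60))&z,.010)
z[:]=0; z[212:244,140:182]=255
rep('frame',cv2.inRange(h,(0,0,130),(180,70,255))&z,.020)
C=lambda u,v,zz:onz(c,120+u/4,180+v/4,zz)
print('frame corners',[C(u,v,.02)[:2].round(4).tolist() for u,v in((120,128),(240,155),(217,245),(93,210))])
b=[C(u,v,.143)[:2] for u,v in((110,42),(212,67))]; print('bar',np.mean(b,0),b)
E
```

```text
t 8.38 tcp [ 0.5422 -0.0147  0.0487] head 100.4 shift [ 1.4  1.1 -1.3] turn z 0.2 F [-0.5 -0.7  7.2] op 0.0548
floor [0.4871 0.2922] [0.0636 0.0471] 74.8 [[0.4560000002384186, 0.2676999866962433], [0.5015000104904175, 0.25540000200271606], [0.5181000232696533, 0.31679999828338623], [0.4726000130176544, 0.32910001277923584]]
frame [0.4877 0.2897] [0.1022 0.0726] 75.2 [[0.43959999084472656, 0.24950000643730164], [0.5097000002861023, 0.23100000619888306], [0.5357999801635742, 0.329800009727478], [0.46560001373291016, 0.3483999967575073]]
frame corners [[0.5287, 0.3253], [0.509, 0.2325], [0.441, 0.248], [0.4663, 0.3439]]
bar [0.56685109 0.26560158] [array([0.57546425, 0.30213192]), array([0.55823794, 0.22907123])]
```

servo_tool(
  moves=[
    [[0,0,0],[0,0,-10],0],
    [[0,0,0],[0,0,-30],0],
    [[0,0,0],[0,0,-60],0],
    [[0,0,0],[0,0,-95],0],
    [[0,0,0],[0,0,-130],0],
    [[0,0,0],[0,0,-155],0],
    [[0,0,0],[0,0,-165],0],
    [[0,0,0],[0,0,-165],0],
  ],
)

```text
time_s: 9.05
tool_pos: [0.5424, -0.0147, 0.2151]
ee_rot: [[-0.984, -0.18, 0.006], [-0.18, 0.984, 0.0], [-0.006, -0.001, -1.0]]
contact_force: [0.3, 0.3, -1.7]
opening: 0.0556
finger_force: 63.7
```

```bash
python3 - <<'E'
from h import *
go(.487,.2915,.21,74.8)
E
```

```text
t 9.05 tcp [ 0.5424 -0.0147  0.2151] head 100.4 shift [ -0.6 311.2   4.8] turn z 25.6 F [ 0.3  0.3 -1.7] op 0.0556
```

servo_tool(
  moves=[
    [[0,0,2],[0,15,0],0],
    [[0,0,4],[0,45,0],0],
    [[0,0,7],[0,75,0],0],
    [[0,0,10],[0,105,0],0],
    [[0,0,13],[0,135,0],0],
    [[0,0,16],[0,165,0],0],
    [[0,0,19],[0,195,0],0],
    [[0,0,21],[0,225,0],0],
    [[0,0,23],[0,255,0],0],
    [[0,0,25],[-1,285,0],0],
    [[0,0,25.6],[-1,303,0],0],
    [[0,0,25.6],[-1,311,0],0],
    [[0,0,25.6],[-1,311,0],0],
    [[0,0,25.6],[-1,311,0],0],
  ],
)

```text
time_s: 10.22
tool_pos: [0.4853, 0.2897, 0.2108]
ee_rot: [[-0.965, 0.262, -0.002], [0.262, 0.965, -0.003], [0.002, -0.003, -1.0]]
contact_force: [-0.3, -0.2, -2.3]
opening: 0.0552
finger_force: 63.8
```

```bash
python3 - <<'E'
from h import *
go(.487,.2915,.062,74.8)
print(np.round(arm.get_obs()['ee_rot'],4).tolist())
E
```

```text
t 10.22 tcp [0.4853 0.2897 0.2108] head 74.8 shift [ -1.4   2.7 148.8] turn z -0.0 F [-0.3 -0.2 -2.3] op 0.0552
[[-0.9649, 0.2625, -0.0024], [0.2625, 0.9649, -0.0029], [0.0015, -0.0034, -1.0]]
```

servo_tool(
  moves=[
    [[0,0,0],[-1,2,15],0],
    [[0,0,0],[-1,3,40],0],
    [[0,0,0],[-1,3,65],0],
    [[0,0,0],[-1,3,90],0],
    [[0,0,0],[-1,3,110],0],
    [[0,0,0],[-1,3,125],0],
    [[0,0,0],[-1,3,132],0],
    [[0,0,0],[-1,3,134],0],
    [[0,0,0],[-1,3,134],0],
  ],
)

```text
time_s: 10.97
tool_pos: [0.4881, 0.2924, 0.0781]
ee_rot: [[-0.964, 0.264, -0.0], [0.264, 0.964, -0.001], [0.0, -0.001, -1.0]]
contact_force: [-0.3, -0.0, -1.8]
opening: 0.0558
finger_force: 63.8
```

```bash
python3 - <<'E'
from h import *
go(.487,.2915,.0587,74.8)
s=cam('side');c=cam('top')
r=lambda a,k:cv2.resize(a[:,:,::-1],None,fx=k,fy=k,interpolation=cv2.INTER_CUBIC)
W=np.zeros((440,800,3),np.uint8);W[:,:400]=r(s['frame'][230:340,120:220],4);W[:360,400:]=r(c['frame'][180:270,110:210],4);cv2.imwrite('pics/c3.png',W)
E
```

```text
t 10.97 tcp [0.4881 0.2924 0.0781] head 74.7 shift [ 0.9 -1.1 19.4] turn z -0.1 F [-0.3 -0.  -1.8] op 0.0558
```

View pics/c3.png

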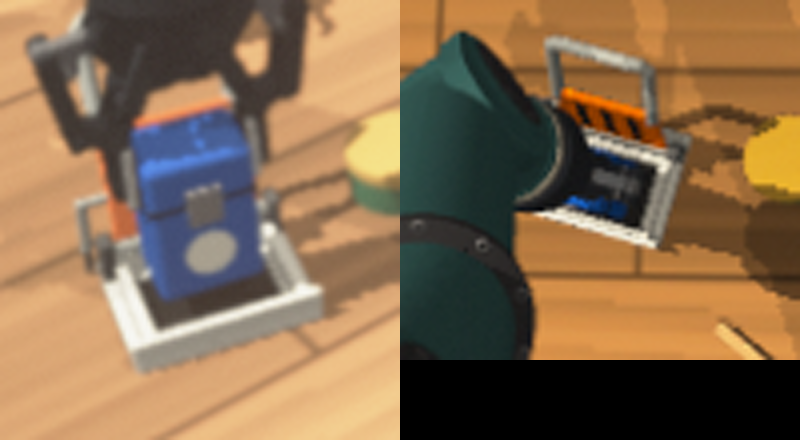

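The case hangs squarely above the seat, inside its frame, at crop (205,215). I'll lower it gently.

servo_tool(
  moves=[
    [[0,0,0],[1,-1,4],0],
    [[0,0,0],[1,-1,8],0],
    [[0,0,0],[1,-1,11],0],
    [[0,0,0],[1,-1,14],0],
    [[0,0,0],[1,-1,16],0],
    [[0,0,0],[1,-1,17],0],
    [[0,0,0],[1,-1,18],0],
    [[0,0,0],[1,-1,18],0],
    [[0,0,0],[1,-1,18],0],
  ],
)

```text
time_s: 11.82
tool_pos: [0.4866, 0.2934, 0.0603]
ee_rot: [[-0.965, 0.263, 0.0], [0.263, 0.965, 0.0], [-0.0, 0.0, -1.0]]
contact_force: [0.3, -0.4, -2.0]
opening: 0.0555
finger_force: 63.8
```

servo_tool(
  moves=[
    [[0,0,0],[0,0,0.7],0],
    [[0,0,0],[0,0,1.4],0],
    [[0,0,0],[0,0,2],0],
    [[0,0,0],[0,0,2],0],
    [[0,0,0],[0,0,2],0],
  ],
)

```text
time_s: 12.23
tool_pos: [0.4866, 0.2934, 0.0587]
ee_rot: [[-0.965, 0.263, 0.0], [0.263, 0.965, 0.0], [-0.0, 0.0, -1.0]]
contact_force: [-0.6, -0.1, 3.1]
opening: 0.0553
finger_force: 64.2
```

It has touched down. Release, then rise.

servo_tool(
  moves=[
    [[0,0,0],[0,0,0],0.45],
    [[0,0,0],[0,0,0],0.6],
    [[0,0,0],[0,0,0],0.8],
    [[0,0,0],[0,0,0],0.8],
    [[0,0,0],[0,0,0],0.8],
    [[0,0,0],[0,0,0],0.8],
    [[0,0,0],[0,0,-10],0.8],
    [[0,0,0],[0,0,-30],0.8],
    [[0,0,0],[0,0,-60],0.8],
    [[0,0,0],[0,0,-100],0.8],
    [[0,0,0],[0,0,-140],0.8],
    [[0,0,0],[0,0,-170],0.8],
    [[0,0,0],[0,0,-170],0.8],
  ],
)

```text
time_s: 13.32
tool_pos: [0.4903, 0.2958, 0.2359]
ee_rot: [[-0.965, 0.263, 0.011], [0.263, 0.965, 0.008], [-0.009, 0.011, -1.0]]
contact_force: [0.1, 0.2, -0.0]
opening: 0.0769
finger_force: 0.0
```

```bash
python3 - <<'E'
from h import *
go(.4386,-.3003,.22,250)
E
```

```text
t 13.32 tcp [0.4903 0.2958 0.2359] head 74.8 shift [-106.7 -588.8   10.5] turn z -175.2 F [ 0.1  0.2 -0. ] op 0.0769
```

servo_tool(
  moves=[
    [[0,0,5],[-107,-589,7],0],
    [[0,0,5],[-107,-589,7],0],
    [[0,0,5],[-107,-589,7],0],
    [[0,0,5],[-107,-589,7],0],
    [[0,0,5],[-107,-589,7],0],
    [[0,0,5],[-107,-589,7],0],
    [[0,0,5],[-107,-589,7],0],
    [[0,0,5],[-107,-589,7],0],
    [[0,0,5],[-107,-589,7],0],
    [[0,0,5],[-107,-589,7],0],
    [[0,0,5],[-107,-589,7],0],
    [[0,0,5],[-107,-589,7],0],
    [[0,0,5],[-107,-589,7],0],
    [[0,0,5],[-107,-589,7],0],
    [[0,0,5],[-107,-589,7],0],
    [[0,0,5],[-107,-589,7],0],
    [[0,0,5],[-107,-589,7],0],
    [[0,0,5],[-107,-589,7],0],
  ],
)

```text
time_s: 14.82
tool_pos: [0.435, -0.3016, 0.2212]
ee_rot: [[-0.939, 0.344, -0.0], [0.344, 0.939, 0.001], [0.001, 0.001, -1.0]]
contact_force: [-0.9, -0.1, -0.2]
opening: 0.0425
finger_force: 0.0
```

```bash
python3 - <<'E'
from h import *
go(.4386,-.3003,.086,70)
o=arm.get_obs();print(np.round(o['joint_positions'],2),np.round(o['ee_rot'],3).tolist())
c=cam('top');s=cam('side')
r=lambda a,k:cv2.resize(a[:,:,::-1],None,fx=k,fy=k,interpolation=cv2.INTER_CUBIC)
W=np.zeros((600,800,3),np.uint8);W[:320,:400]=r(s['frame'][240:320,120:220],4);W[:320,400:]=r(c['frame'][190:270,110:210],4);W[325:585,:520]=r(s['frame'][140:270,240:500],2)
cv2.imwrite('pics/c4.png',W)
E
```

```text
t 14.82 tcp [ 0.435  -0.3016  0.2212] head 69.9 shift [ -3.    2.3 135.2] turn z -0.1 F [-0.9 -0.1 -0.2] op 0.0425
[ 0.4   0.36  0.16  2.06 -0.09  0.72  1.83] [[-0.939, 0.344, -0.0], [0.344, 0.939, 0.001], [0.001, 0.001, -1.0]]
```

View pics/c4.png

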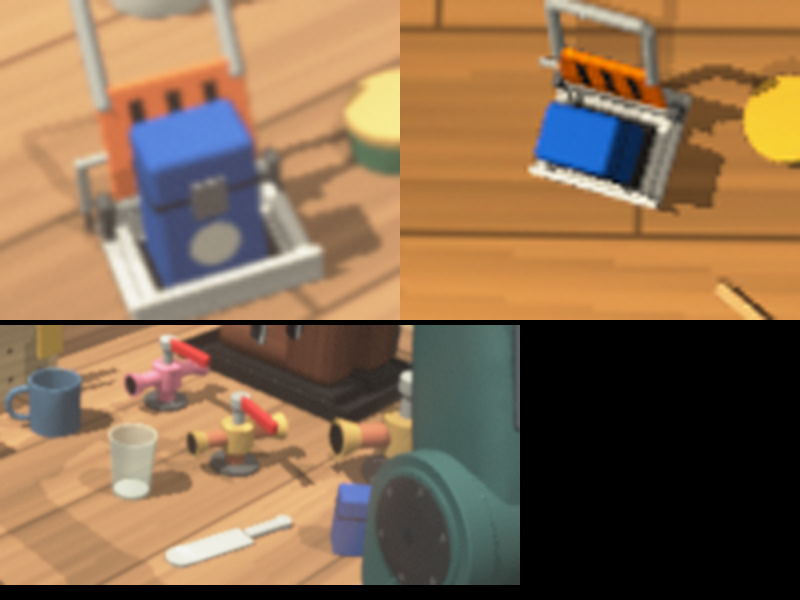

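The case is upright and square in the seat, with its top at crop (195,135), and the leaf is open. The valve handle is untouched at crop (258,414). Now grasp the handle.

servo_tool(
  moves=[
    [[0,0,0],[-3,2,30],0],
    [[0,0,0],[-3,2,60],0],
    [[0,0,0],[-3,2,90],0],
    [[0,0,0],[-3,2,115],0],
    [[0,0,0],[-3,2,130],0],
    [[0,0,0],[-3,2,135],0],
    [[0,0,0],[-3,2,135],0],
    [[0,0,0],[-3,2,135],0],
  ],
)

```text
time_s: 15.58
tool_pos: [0.4393, -0.3016, 0.0868]
ee_rot: [[-0.939, 0.344, 0.001], [0.344, 0.939, 0.0], [-0.001, 0.0, -1.0]]
contact_force: [0.9, 0.3, 1.2]
opening: 0.0425
finger_force: 0.0
```

servo_tool(
  moves=[
    [[0,0,0],[0,0,0],-0.4],
    [[0,0,0],[0,0,0],-0.6],
    [[0,0,0],[0,0,0],-1],
    [[0,0,0],[0,0,0],-1],
    [[0,0,0],[0,0,0],-1],
    [[0,0,0],[0,0,0],-1],
    [[0,0,0],[0,0,0],-1],
  ],
)

```text
time_s: 16.17
tool_pos: [0.4396, -0.302, 0.0876]
ee_rot: [[-0.939, 0.344, 0.002], [0.344, 0.939, -0.0], [-0.002, 0.0, -1.0]]
contact_force: [0.8, 2.5, 6.4]
opening: 0.011
finger_force: 58.7
```

```bash
python3 - <<'E'
from h import *
A=np.array([.4995,-.3225])
p=arm.get_obs()['tool_pos']; d=p[:2]-A; print(np.hypot(*d),np.degrees(np.arctan2(d[1],d[0])))
r=.065
for k in (0,9,18,27,36,45):
    a=np.radians(160+k); print(k); go(*(A+r*np.array([np.cos(a),np.sin(a)])),p[2],70+k)
E
```

```text
0.06333944339210952 161.1097560865089
0
t 16.17 tcp [ 0.4396 -0.302   0.0876] head 69.9 shift [ 1.7  1.2 -0. ] turn z -0.1 F [0.8 2.5 6.4] op 0.011
9
t 16.17 tcp [ 0.4396 -0.302   0.0876] head 69.9 shift [ 0.9 -8.9 -0. ] turn z -9.1 F [0.8 2.5 6.4] op 0.011
18
t 16.17 tcp [ 0.4396 -0.302   0.0876] head 69.9 shift [ -1.6 -18.9  -0. ] turn z -18.1 F [0.8 2.5 6.4] op 0.011
27
t 16.17 tcp [ 0.4396 -0.302   0.0876] head 69.9 shift [ -5.5 -28.3  -0. ] turn z -27.1 F [0.8 2.5 6.4] op 0.011
36
t 16.17 tcp [ 0.4396 -0.302   0.0876] head 69.9 shift [-10.8 -37.    0. ] turn z -36.1 F [0.8 2.5 6.4] op 0.011
45
t 16.17 tcp [ 0.4396 -0.302   0.0876] head 69.9 shift [-17.5 -44.7   0. ] turn z -45.1 F [0.8 2.5 6.4] op 0.011
```

servo_tool(
  moves=[
    [[0,0,-4.5],[0,-5,0],-1],
    [[0,0,-9],[-1,-10,0],-1],
    [[0,0,-13.5],[-2,-15,0],-1],
    [[0,0,-18],[-3,-19.5,0],-1],
    [[0,0,-22.5],[-5,-24,0],-1],
    [[0,0,-27],[-7,-28.5,0],-1],
    [[0,0,-31.5],[-9.5,-33,0],-1],
    [[0,0,-36],[-12,-37,0],-1],
    [[0,0,-40.5],[-15,-41,0],-1],
    [[0,0,-45],[-18.5,-45,0],-1],
    [[0,0,-45],[-18.5,-45,0],-1],
    [[0,0,-45],[-18.5,-45,0],-1],
    [[0,0,-45],[-18.5,-45,0],-1],
  ],
)

```text
time_s: 17.25
tool_pos: [0.442, -0.3506, 0.0876]
ee_rot: [[-0.908, -0.419, 0.003], [-0.419, 0.908, -0.001], [-0.002, -0.002, -1.0]]
contact_force: [1.5, 2.1, 6.6]
opening: 0.011
finger_force: 58.9
```

```bash
python3 - <<'E'
from h import *
A=np.array([.4995,-.3225])
o=arm.get_obs();p=o['tool_pos']; d=p[:2]-A; print(np.hypot(*d),np.degrees(np.arctan2(d[1],d[0]))%360,np.round(o['joint_positions'],2))
go(*p)
E
```

```text
0.06396948587637451 206.03214248012495 [ 0.67  0.6  -0.11  2.07  0.13  0.48  2.46]
t 17.25 tcp [ 0.442  -0.3506  0.0876] head 114.8 shift [0. 0. 0.] turn z None F [1.5 2.1 6.6] op 0.011
```

servo_tool(
  moves=[
    [[0,0,0],[0,0,0],-0.4],
    [[0,0,0],[0,0,0],-0.2],
    [[0,0,0],[0,0,0],-0.2],
    [[0,0,0],[0,0,0],-0.2],
    [[0,0,0],[0,0,0],-0.2],
    [[0,0,0],[0,0,-20],-0.2],
    [[0,0,0],[0,0,-50],-0.2],
    [[0,0,0],[0,0,-90],-0.2],
    [[0,0,0],[0,0,-130],-0.2],
    [[0,0,0],[0,0,-150],-0.2],
    [[0,0,0],[-49,101,-155],-0.2],
    [[0,0,0],[-98,203,-155],-0.2],
    [[0,0,0],[-147,305,-155],-0.2],
    [[0,0,0],[-196,406,-155],-0.2],
    [[0,0,0],[-196,406,-155],-0.2],
    [[0,0,0],[-196,406,-155],-0.2],
    [[0,0,0],[-196,406,-155],-0.2],
    [[0,0,0],[-196,406,-155],-0.2],
    [[0,0,0],[-196,406,-155],-0.2],
  ],
)

```text
time_s: 18.83
tool_pos: [0.4463, 0.0257, 0.241]
ee_rot: [[-0.908, -0.418, 0.0], [-0.418, 0.908, -0.0], [-0.0, -0.0, -1.0]]
contact_force: [-0.1, 0.4, -0.4]
opening: 0.0341
finger_force: 0.0
```

```bash
python3 - <<'E'
from h import *
c=cam('top');save('top5.png',c)
h=cv2.cvtColor(c['frame'],cv2.COLOR_RGB2HSV)
m=cv2.inRange(h,(0,210,150),(4,255,255))|cv2.inRange(h,(176,210,150),(180,255,255))
z=np.zeros_like(m);z[205:262,345:385]=255
k=max(cv2.findContours(m&z,0,1)[0],key=cv2.contourArea)
P=np.array([onz(c,*p[0],.114)[:2] for p in k],np.float32);r=cv2.minAreaRect(P);print(r,cv2.boxPoints(r).round(4).tolist())
E
```

```text
((0.4547780454158783, -0.34262555837631226), (0.08268804848194122, 0.012182793579995632), 25.10779571533203) [[0.4147999882698059, -0.3546999990940094], [0.41990000009536743, -0.36570000648498535], [0.49480000138282776, -0.33059999346733093], [0.4896000027656555, -0.319599986076355]]
```

View pics/top5.png

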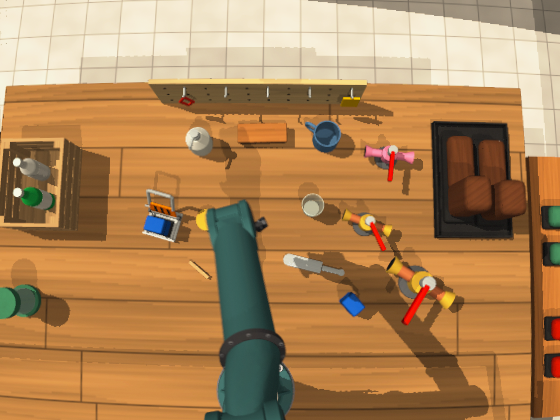

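The handle at (377,235) has turned about 45° (205.1° against 159.6° at the start). The case at (158,226) sits in the open stand, and everything else is where it was.

```bash
python3 -c "
from station import ticket
print(ticket.job_done())"
```

```text
the job is handed in; nothing more can be done
None
```

I handed the job in at about 19 s: the leaf is fully open, the blue case sits upright and square in the seat, and the red handle measures about 45.5° open; nothing else looked shifted in the last picture (tin partly hidden by the arm), and no verdict came back.

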